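# Make room on the jar rack for one more jar

## Robot

A 6-joint arm with a two-finger parallel gripper is mounted at the origin on a cart in front of the work surface, level with it; the furniture and walls round the work are solid. World frame = base frame: x ahead of the robot, y to its left, z up, the work surface at z = 0. Lengths are in m, angles in rad, forces in N, time in s.
With the tool pointing down it reaches from about 0.3 to 0.95 m from the base axis. Payload 3.1 kg.
Tool frame: the origin (TCP) lies at the very end of the fingers, on their centre line; the grasp point (between the pads) lies 19 mm behind it; z points along the fingers, y is the line along which they close (so a half turn about z gives the same grasp; the last joint's range is limited). The gripper opens to 85 mm and grips with 20 to 120 N. Pads are 22 mm wide; open, the fingers measure 114 mm over their backs; the gripper's body (76 mm by 85 mm) begins 54 mm behind the grasp point. The pads swing forward as they close: fully open they stand 13 mm farther back than shut.
Start: joints at [-1.308, 0.308, 1.634, -0, 1.2, -0.07], TCP at [0.204, -0.591, 0.231] pointing down, gripper open.
Joint ranges: [-3.06, 3.06], [-0.79, 1.96], [0.05, 2.63], [-1.19, 4.34], [0.05, 2.64], [-2.94, 2.94]. Speed limits (rad/s): [2.79, 2.79, 3.14, 3.14, 3.14, 3.14].

## Interface

Orientations are given as a unit quaternion [w, x, y, z].
In Python, from plant import bot gives the robot as it stands. The module is installed in compiled form; this text tells all that it offers.
- The arm moves only by the tool drive_tool, never from a script. Its argument "deltas" is a list of rows, each an object of numbers: "dx", "dy", "dz": the shift along the tool's x, y, z in m; "rx", "ry", "rz": the turn, a rotation vector about the tool's x, y, z in degrees; "fingers": the closure, from 0 (fully open) to 1 (shut). In form: [{"dx": .., "dy": .., "dz": .., "rx": .., "ry": .., "rz": .., "fingers": ..}, ...]. A call has exactly 8 rows; each row shifts and turns the commanded pose from where the row before left it, along the tool's axes as they then stand; what a row does not reach is not made up. A row lasts 1/10 s, in which the tool goes at most 50 mm and 8.59 degrees, less where a joint would pass 70% of its speed; a pose out of reach is approached as far as the arm can. A call with a gripper value outside its range is refused whole. The fingers move at their own pace and stop on an object; "squeeze" is the grip in N (left out, the last holds). Time passes only in rows, so rows that do not move let the fingers close, or fill a call up. It gives the time, the measured TCP pose, the force, the opening and the grip force at its end, in the units of the state.
- bot.observe(): the state, without advancing time (a new reading comes with each control period).
- bot.snapshot(name): name is "side" or "top"; returns (picture, depth): 480x640x3 uint8, red, green, blue; 480x640 float32, m along the optical axis (not along the pixel's ray), 0 where there is no reading.
- bot.calibration(name): a dict with "fx", "fy", "cx", "cy" (pixels), "eye" and "rotation" of the camera in the world. Camera axes: x right, y down, z forward; pixel columns grow to the right and rows downward; lengths in m; the calibration is good to about 2 mm. A picture is of the moment at which its call begins. calibration takes no time and is no camera call.
- bot.close_job(): hands the job in; it is judged then, once.
The state is a dict: "time_s": time; "qpos": joint angles; "joint_velocities": joint speeds; "joint_torque": joint torques, N m; "tool_pos": TCP position; "ee_rot": TCP orientation; "wrist_force": force on the tool from outside, world axes, zero at the start; "ft_torque": the same for the moment, N m; "finger_gap": finger opening in m; "gripper_force": force on a finger pad.
Only numpy, scipy, OpenCV 4.12 (cv2) and the standard library are available. Lean on these libraries where they do the work, as an engineer would, in place of code of your own. Each camera call takes 0.05 s, during which the arm holds its last target. There are 200 camera calls.

## Task

Fit the loose green-lidded jar into the jar rack by pushing only: hold the release button of the rack's sliding stop down and push the stop back along its bar as far as it goes, slide the jar over the worktop into the gap beside the other two until it stands in line with them near the sill, then push the stop up so that all three stand close together. Do not grip, lift or tip the jars or the tin, and leave the salt shaker and the cup where they are.

Things in the scene. Friction and masses are not known exactly. Their poses are not given: they have to be found in the camera images.
- jar_rack: fixed jar rack: beech sill along its back (390 long, 40 deep, 30 high), beech fixed end at the right (82 high), toothed steel bar above the sill, end block (74 high) at the left; no floor or front, jars stand on the worktop. Origin on the worktop under the bar's middle; x to the back, y left along the bar. Sill front at x -0.020, fixed end's inner face at y -0.172, end block y 0.186 to 0.200
- end_stop (a joint): sliding end stop on the bar, m: 0 = its rubber face is 120 mm from the fixed end, grows as it moves left (opens), 0.150 = fully back at the end block. The ratchet lets it move right (closing, clicking every 8 mm) with up to 6 N, about 6 N more when it pushes the row along; to the left it is locked unless the release button is held down, then it slides with about 2 N
- stop_face (a point): centre of the stop's rubber face, 34 mm above the worktop; axes as the rack's. The jaw plate behind it is 7 mm thick, from 9 to 97 mm in front of the bar's middle and 6 to 62 mm high
- fixed_face (a point): the point of the fixed end's inner face that looks at the stop; axes as the rack's
- release (a joint): release button, m: 0 = up, 0.008 = fully down. It springs back; takes about 2 N to start and 5 N fully down; the ratchet is free when it is 4 mm or more down; while closing it dips by up to 3.5 mm at each click
- release_top (a point): centre of the button's top (24 mm across the bar, 40 mm along it), 92 mm above the worktop when up; it moves straight down. Axes as the rack's. The thumb post stands 4 mm beyond its left edge
- thumb_post (a point): top centre of the thumb post, the upright block on the stop to push it by, either way: 34 mm across the bar, 14 mm along it, 113 mm high; it stands 37 mm above the stop's roof, which runs on 24 mm to its left at 76 mm height. 31 mm to the left of the button's centre. Axes as the rack's
- jar_new: the loose jar: glass with red contents and green lid, 73 mm across (70 mm where it touches), 84 mm high, 0.31 kg; stands on the worktop in front of the rack. Origin at the middle of its underside, z up
- jar_row: jar with white lid, 68 mm across (62 to 66 where it touches), 84 mm high, 0.25 kg, standing in the rack; origin at the middle of its underside, z up
- tin_row: food tin, 57 mm across, 72 mm high, 0.18 kg, standing in the rack; origin at the middle of its underside, z up. It and the white-lidded jar may stand in either order
- salt: salt shaker, 44 mm across, 90 mm high, in front of the left end of the rack, a bystander; origin at the middle of its underside
- cup: green cup, 64 mm across, 89 mm with its handle, 48 mm high, in front of the rack at the right, a bystander; origin under its middle
Not all that is in view belongs to the job. Leave any orange or purple look-alike of the tin_row alone.

How it is judged:
On the way, in this order (a step that is already met when the one before it is completed fails the run):
1. the stop moves back along its bar with the release held down (value of joint release above 0.0037 m and value of joint end_stop above 0.06 m), for 0.05 s.
2. the stop is fully back (value of joint end_stop above 0.138 m), for 0.1 s.
3. the loose jar stands in the gap, in line with the others, with the stop still open (x of jar_new in the frame of jar_rack above -0.078 m and y of jar_new in the frame of stop_face below -0.025 m and y of jar_new in the frame of jar_rack above -0.04 m and angle between jar_new's own z axis and vertical below 0.1 rad and value of joint end_stop above 0.095 m), for 0.1 s.
At the end, for the whole second after the job is handed in: Jars and tin stand upright (within 0.1 rad) and at rest in the rack, centres less than 80 mm in front of the bar's middle; the green-lidded jar is next to the stop, centre 25 to 55 mm from its face; the stop is closed on them: end_stop between 0.060 and 0.088 (no slack at all: 0.070 to 0.078) (value of joint end_stop between 0.06 and 0.088 m and x of each of jar_new, jar_row, tin_row in the frame of jar_rack above -0.08 m and y of jar_new in the frame of stop_face between -0.055 and -0.025 m and angle between each of jar_new, jar_row, tin_row's own z axis and vertical below 0.1 rad and linear speed of each of jar_new, jar_row, tin_row below 0.02 m/s); the robot touches nothing.
It fails at once if one of the jars or the tin is lifted (height (world z) of any of jar_new, jar_row, tin_row above 0.012 m).
It fails at once if one of the jars or the tin is gripped or shoved hard (contact force between the fingers and jar_new above 30 N or contact force between the fingers and jar_row above 30 N or contact force between the fingers and tin_row above 30 N).
It fails at once if one of the jars or the tin is tipped (angle between any of jar_new, jar_row, tin_row's own z axis and vertical above 0.35 rad).
It fails at once if the salt shaker or the cup is moved by more than 30 mm (distance of any of salt, cup from where it was at the start of the episode above 0.03 m).
It also fails if it takes over 61 s, if anything falls off the work surface, if the arm or the gripper's body presses on something with over 40 N, if the wrist force passes 120 N, or if a joint passes its speed limit or range.

## Working session

There is one attempt and no reset: what is moved stays moved. The work goes in short steps, Python scripts to look and compute and a tool call to move; the robot and the scene stay as the last step left them, time stands still between calls to the robot, and variables do not carry over. Pictures are saved under pics/ and viewed, at most 10 in all, crops included, and the job is handed in when it is done.

Besides the shell and the picture viewer there is one more tool, called after ">>>" by a JSON object that holds its "op" and its "data". drive_tool: Moves the arm, as the interface text tells. Its arguments: {"type":"object","properties":{"deltas":{"type":"array"},"squeeze":{"type":"number"}},"required":["deltas"]}

```bash
mkdir -p pics; cat > h.py <<'E'
import numpy as np, cv2
from plant import bot
def snap(n,f):
    p,d=bot.snapshot(n); cv2.imwrite(f'pics/{f}.png',p[:,:,::-1]); np.save(f'pics/{f}.npy',d); return p,d
def cloud(n,d):
    c=bot.calibration(n); v,u=np.mgrid[0:480,0:640]
    P=np.stack([(u-c['cx'])/c['fx']*d,(v-c['cy'])/c['fy']*d,d],-1)
    W=P@np.array(c['rotation']).T+np.array(c['eye']); W[d==0]=np.nan; return W
E
python3 - <<'E'
from h import *
for n in('top','side'):
    snap(n,n+'0'); c=bot.calibration(n); print(n,c)
print(bot.observe())
E
```

```text
top {'fx': 511.39924622245087, 'fy': 511.39924622245087, 'cx': 321.5390275302906, 'cy': 238.16560800095186, 'eye': array([ 0.34621712, -0.2571355 ,  1.03415496]), 'rotation': array([-0.06417343,  0.70548975, -0.70363158,  0.0553948 ])}
side {'fx': 527.0706769812008, 'fy': 527.0706769812008, 'cx': 320.17945089035146, 'cy': 243.48187746354014, 'eye': array([0.38388301, 0.44508895, 0.59859489]), 'rotation': array([ 0.03557315, -0.09231937,  0.88101954, -0.46261891])}
{'time_s': 0.1, 'qpos': array([-1.30771979e+00,  3.08927427e-01,  1.63506056e+00,  1.09742050e-05,
        1.19969792e+00, -6.97150485e-02]), 'joint_velocities': array([ 0.00096156, -0.00224773, -0.00422556,  0.00035054,  0.00162648,
        0.00143179]), 'joint_torque': array([-1.03247762e-04, -4.16407657e+01, -2.77645022e+01, -5.48044716e-05,
        4.04536666e-03,  1.11289273e-05]), 'tool_pos': array([ 0.2039508 , -0.58999835,  0.23015538]), 'ee_rot': array([-1.04223326e-03,  9.86187923e-01,  1.65626945e-01, -9.59435249e-05]), 'wrist_force': array([ 0.21967883,  0.84597144, -0.51190745]), 'ft_torque': array([ 0.0122583 ,  0.04527584, -0.0287782 ]), 'gripper_force': 0.0, 'finger_gap': 0.08558537819493957}
```

View pics/top0.png

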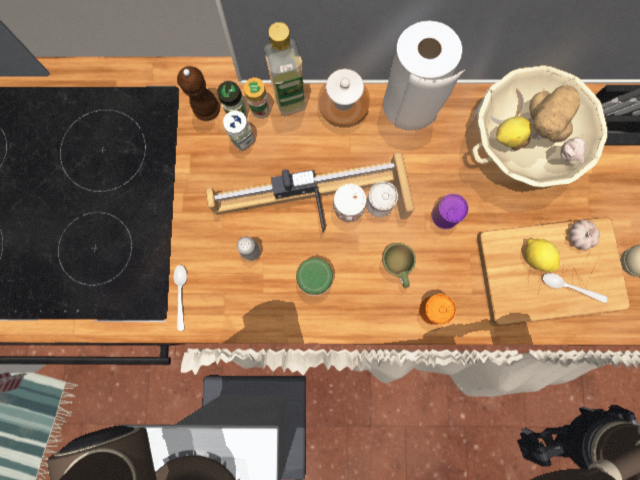

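View pics/side0.png

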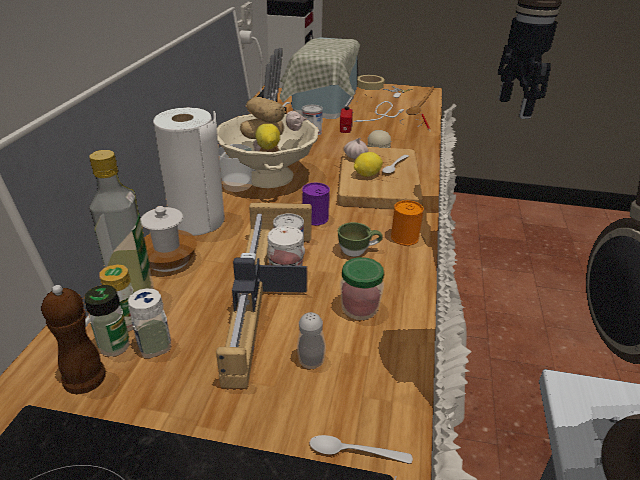

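The top view shows the rack running from its end block (212,200) to the fixed end (403,185). The stop is at (295,182) with its button to the right, and its jaw reaches down to (323,228). The white-lid jar is at (350,203), the tin at (382,197), the green jar at (315,275), the salt at (248,247) and the cup at (398,262). The side view shows the same layout.

```bash
cat >> h.py <<'E'
from scipy.spatial.transform import Rotation as R
def cloud(n,d):
    c=bot.calibration(n); v,u=np.mgrid[0:480,0:640]
    P=np.stack([(u-c['cx'])/c['fx']*d,(v-c['cy'])/c['fy']*d,d],-1)
    q=np.array(c['rotation']); M=R.from_quat(np.r_[q[1:],q[0]]).as_matrix()
    W=P@M.T+np.array(c['eye']); W[d==0]=np.nan; return W
E
python3 - <<'E'
from h import *
d=np.load('pics/top0.npy');W=cloud('top',d)
im=cv2.imread('pics/top0.png')
for u,v in [(212,200),(403,185),(350,203),(382,197),(315,275),(248,247),(398,262),(302,179),(283,180),(320,210),(250,260)]: print((u,v),W[v,u].round(4))
cv2.imwrite('pics/crop.png',cv2.resize(im[140:300,190:430],None,fx=3.3,fy=3.3,interpolation=cv2.INTER_CUBIC))
def comp(z0,z1,u0,u1,v0,v1):
    m=np.zeros((480,640),np.uint8); z=W[...,2]; m[v0:v1,u0:u1]=((z>z0)&(z<z1))[v0:v1,u0:u1]
    n,l,s,c=cv2.connectedComponentsWithStats(m)
    for i in range(1,n):
        if s[i,4]>15:
            P=W[l==i]; r=cv2.minAreaRect((P[:,:2]*1000).astype(np.float32)); print(z0,s[i,4],'c',np.round(r[0],1),np.round(r[1],1),round(r[2],1),'z',P[:,2].mean().round(4), 'px',c[i].round(1))
comp(.075,.09,385,430,140,230)
comp(.065,.082,200,225,180,220)
comp(.015,.04,205,410,160,215)
comp(.075,.095,325,420,150,230)
comp(.065,.08,365,400,180,220)
comp(.07,.095,295,340,255,300)
comp(.05,.1,235,262,230,265)
comp(.03,.06,380,420,240,290)
comp(.083,.099,270,330,160,200)
comp(.103,.12,270,330,160,200)
comp(.05,.07,310,330,180,235)
E
```

```text
(212, 200) [ 0.5847 -0.0328  0.0748]
(403, 185) [ 0.6131 -0.4012  0.0806]
(350, 203) [ 0.5761 -0.2989  0.0865]
(382, 197) [ 0.5927 -0.3619  0.0676]
(315, 275) [ 0.439  -0.2331  0.084 ]
(248, 247) [ 0.4911 -0.107   0.0866]
(398, 262) [ 0.4732 -0.3985  0.007 ]
(302, 179) [ 0.6222 -0.2073  0.0903]
(283, 180) [ 0.6149 -0.1727  0.1087]
(320, 210) [ 0.5679 -0.2415  0.0625]
(250, 260) [ 0.4736 -0.1029  0.0309]
0.075 563 c [ 619.9 -402.2] [119.1  18.9] 10.2 z 0.0808 px [403.3 182.2]
0.065 185 c [588.9 -31.8] [37.7 35.6] 67.4 z 0.0717 px [211.9 197.6]
0.015 161 c [ 660.4 -306. ] [  8.4 158.7] 10.5 z 0.0293 px [352.6 169.3]
0.015 816 c [ 624.1 -310.5] [ 43.4 163.2] 10.4 z 0.0291 px [356.4 181.6]
0.015 118 c [619.2 -85.5] [  7.3 112.9] 10.8 z 0.0297 px [243.4 189.1]
0.015 893 c [ 599.5 -127.4] [ 23.9 207.1] 10.2 z 0.0285 px [255.7 201.2]
0.015 63 c [ 578.5 -355.6] [55.3 22.1] 65.4 z 0.0295 px [375.3 210. ]
0.015 37 c [ 583.8 -400.2] [38.   1.3] 10.8 z 0.0283 px [399.1 206.1]
0.075 563 c [ 619.9 -402.2] [119.1  18.9] 10.2 z 0.0808 px [403.3 182.2]
0.075 837 c [ 583.9 -298.3] [62.  59.6] 0.1 z 0.0838 px [349.6 200. ]
0.065 656 c [ 594.6 -363.4] [54.9 54.7] 1.7 z 0.0691 px [382.7 195.7]
0.07 1061 c [ 437.6 -231. ] [67.5 67.3] 89.7 z 0.0835 px [314.  275.9]
0.05 324 c [ 494.3 -101.3] [34.4 33.7] 2.6 z 0.0788 px [246.6 246.9]
0.03 394 c [ 467.6 -401.5] [81.5 64.4] 46.7 z 0.0441 px [401.7 263.3]
0.083 257 c [ 624.3 -208.6] [24.7 39.5] 11.4 z 0.089 px [302.8 178.4]
0.083 21 c [ 604.8 -182.8] [ 6.3 13.7] 34.2 z 0.0916 px [288.8 188.1]
0.103 126 c [ 618.4 -178.4] [32.7 13.7] 9.9 z 0.1112 px [286.1 178.3]
0.05 45 c [ 627.2 -239.5] [ 7.  38.9] 18.3 z 0.0595 px [319.2 181.2]
0.05 159 c [ 574.1 -240.6] [81.5 15.1] 17.4 z 0.0597 px [319. 206.]
```

View pics/crop.png

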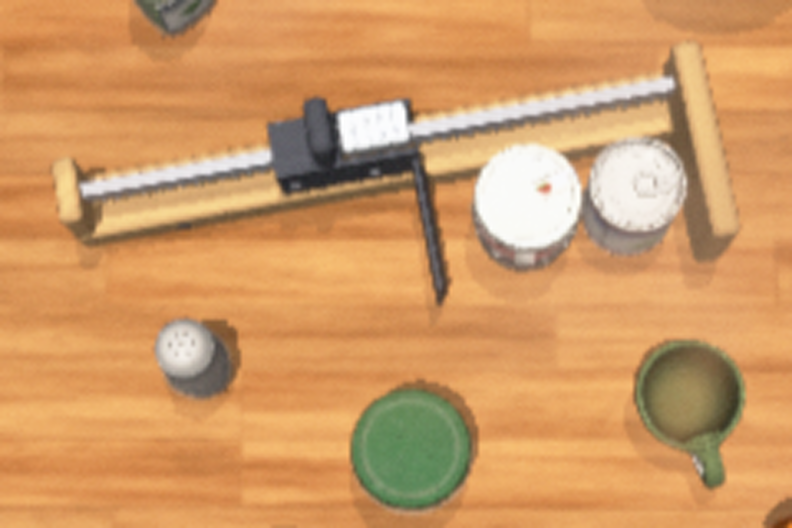

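The crop confirms the layout: the white button sits right of the post, and the jaw tip is clear of the jar's path. With rack yaw at 10.2° and the origin near (0.626,-0.217), end_stop comes out at about 0.035. The green jar is already in line with the gap, at rack y of about 0.02. I'll turn the tool to the rack's axes and go to the button.

>>> {"op": "drive_tool", "data": {"deltas": [{"rz": 4.4,"fingers": 1},{"rz": 4.4,"fingers": 1},{"dx": 0.04,"dy": -0.025,"fingers": 1},{"dx": 0.04,"dy": -0.025,"fingers": 1},{"dx": 0.04,"dy": -0.025,"fingers": 1},{"dx": 0.04,"dy": -0.025,"fingers": 1},{"dx": 0.04,"dy": -0.025,"fingers": 1},{"dx": 0.04,"dy": -0.025,"fingers": 1}], "squeeze": 20}}

```text
$.deltas[0]: bad value
```

```bash
cat >> h.py <<'E'
O=np.array([.6258,-.2172,0]); A=R.from_euler('z',10.2,degrees=True)
def rack(p): return A.inv().apply(np.asarray(p)-O)
def st():
    s=bot.observe(); q=s['ee_rot']; M=R.from_quat(np.r_[q[1:],q[0]]).as_matrix()
    print('t',s['time_s'],'rack',rack(s['tool_pos']).round(4),'toolx yaw',np.degrees(np.arctan2(M[1,0],M[0,0])).round(2),'tilt',M[2].round(3),'F',A.inv().apply(s['wrist_force']).round(1),'gap',round(s['finger_gap'],4))
E
python3 -c "
from h import *
st()"
```

```text
t 0.1 rack [-0.4812 -0.2922  0.2302] toolx yaw 19.07 tilt [ 0.    -0.002 -1.   ] F [ 0.4  0.8 -0.5] gap 0.0856
```

>>> {"op": "drive_tool", "data": {"deltas": [{"dx": 0,"dy": 0,"dz": 0,"rx": 0,"ry": 0,"rz": 4.4,"fingers": 1.0},{"dx": 0,"dy": 0,"dz": 0,"rx": 0,"ry": 0,"rz": 4.4,"fingers": 1.0},{"dx": 0.04,"dy": -0.025,"dz": 0,"rx": 0,"ry": 0,"rz": 0,"fingers": 1.0},{"dx": 0.04,"dy": -0.025,"dz": 0,"rx": 0,"ry": 0,"rz": 0,"fingers": 1.0},{"dx": 0.04,"dy": -0.025,"dz": 0,"rx": 0,"ry": 0,"rz": 0,"fingers": 1.0},{"dx": 0.04,"dy": -0.025,"dz": 0,"rx": 0,"ry": 0,"rz": 0,"fingers": 1.0},{"dx": 0.04,"dy": -0.025,"dz": 0,"rx": 0,"ry": 0,"rz": 0,"fingers": 1.0},{"dx": 0.04,"dy": -0.025,"dz": 0,"rx": 0,"ry": 0,"rz": 0,"fingers": 1.0}], "squeeze": 20}}

```text
time_s: 0.9
tool_pos: [0.4145, -0.3986, 0.2308]
ee_rot: [-0.0, 0.996, 0.089, -0.0]
wrist_force: [1.0, 1.1, 0.3]
finger_gap: -0.0006
gripper_force: 0.0
```

```bash
python3 -c "
from h import *
st()"
```

```text
t 0.9 rack [-0.2401 -0.1411  0.2308] toolx yaw 10.25 tilt [-0.    -0.001 -1.   ] F [1.1 0.9 0.3] gap -0.0006
```

>>> {"op": "drive_tool", "data": {"deltas": [{"dx": 0.04,"dy": -0.0255,"dz": 0,"rx": 0,"ry": 0,"rz": 0,"fingers": 1.0},{"dx": 0.04,"dy": -0.0255,"dz": 0,"rx": 0,"ry": 0,"rz": 0,"fingers": 1.0},{"dx": 0.04,"dy": -0.0255,"dz": 0,"rx": 0,"ry": 0,"rz": 0,"fingers": 1.0},{"dx": 0.04,"dy": -0.0255,"dz": 0,"rx": 0,"ry": 0,"rz": 0,"fingers": 1.0},{"dx": 0.04,"dy": -0.0255,"dz": 0,"rx": 0,"ry": 0,"rz": 0,"fingers": 1.0},{"dx": 0.04,"dy": -0.0255,"dz": 0,"rx": 0,"ry": 0,"rz": 0,"fingers": 1.0},{"dx": 0,"dy": 0,"dz": 0.04,"rx": 0,"ry": 0,"rz": 0,"fingers": 1.0},{"dx": 0,"dy": 0,"dz": 0.04,"rx": 0,"ry": 0,"rz": 0,"fingers": 1.0}]}}

```text
time_s: 1.7
tool_pos: [0.625, -0.2057, 0.1517]
ee_rot: [0.001, 0.996, 0.091, 0.002]
wrist_force: [0.2, -0.1, -0.2]
finger_gap: -0.0001
gripper_force: 0.0
```

```bash
python3 -c "
from h import *
snap('side','side1'); snap('top','top1'); st()
a=cv2.imread('pics/side1.png')[180:330,170:340]
b=cv2.imread('pics/top1.png')[130:280,210:380]
cv2.imwrite('pics/c1.png',np.hstack([cv2.resize(x,(400,353),interpolation=cv2.INTER_CUBIC) for x in(a,b)]))"
```

```text
t 1.8 rack [-0.0063  0.0145  0.1435] toolx yaw 10.34 tilt [-0.013 -0.008 -1.   ] F [-0.6 -0.4 -0.7] gap 0.0003
```

View pics/c1.png

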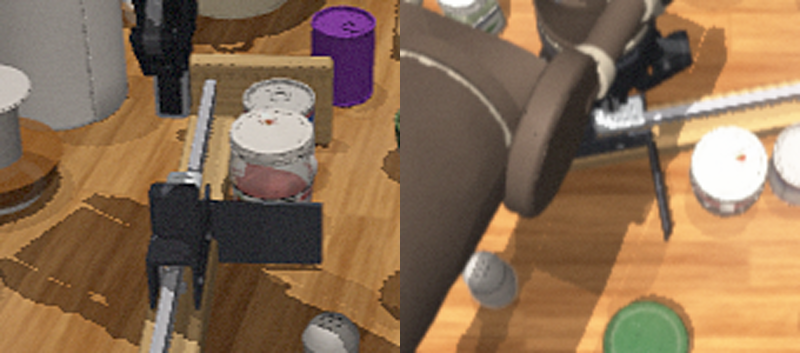

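The side crop shows the fingertips above the button, in line with the bar. The top crop is mostly hidden by the arm. The arm is still settling, so I'll come down gently.

>>> {"op": "drive_tool", "data": {"deltas": [{"dx": 0,"dy": 0,"dz": 0,"rx": 0,"ry": 0,"rz": 0,"fingers": 1.0},{"dx": 0,"dy": 0,"dz": 0,"rx": 0,"ry": 0,"rz": 0,"fingers": 1.0},{"dx": 0,"dy": 0,"dz": 0,"rx": 0,"ry": 0,"rz": 0,"fingers": 1.0},{"dx": 0,"dy": 0,"dz": 0.01,"rx": 0,"ry": 0,"rz": 0,"fingers": 1.0},{"dx": 0,"dy": 0,"dz": 0.01,"rx": 0,"ry": 0,"rz": 0,"fingers": 1.0},{"dx": 0,"dy": 0,"dz": 0.01,"rx": 0,"ry": 0,"rz": 0,"fingers": 1.0},{"dx": 0,"dy": 0,"dz": 0,"rx": 0,"ry": 0,"rz": 0,"fingers": 1.0},{"dx": 0,"dy": 0,"dz": 0,"rx": 0,"ry": 0,"rz": 0,"fingers": 1.0}]}}

```text
time_s: 2.6
tool_pos: [0.6218, -0.2067, 0.1202]
ee_rot: [-0.0, 0.996, 0.089, -0.001]
wrist_force: [0.4, -0.1, 0.6]
finger_gap: 0.0
gripper_force: 0.0
```

```bash
python3 -c "
from h import *
st()"
```

```text
t 2.6 rack [-0.0021  0.011   0.1202] toolx yaw 10.27 tilt [-0.002 -0.001 -1.   ] F [ 0.4 -0.2  0.6] gap 0.0
```

>>> {"op": "drive_tool", "data": {"deltas": [{"dx": 0.002,"dy": 0,"dz": 0.01,"rx": 0,"ry": 0,"rz": 0,"fingers": 1.0},{"dx": 0,"dy": 0,"dz": 0.01,"rx": 0,"ry": 0,"rz": 0,"fingers": 1.0},{"dx": 0,"dy": 0,"dz": 0.004,"rx": 0,"ry": 0,"rz": 0,"fingers": 1.0},{"dx": 0,"dy": 0,"dz": 0.004,"rx": 0,"ry": 0,"rz": 0,"fingers": 1.0},{"dx": 0,"dy": 0,"dz": 0.003,"rx": 0,"ry": 0,"rz": 0,"fingers": 1.0},{"dx": 0,"dy": 0,"dz": 0.003,"rx": 0,"ry": 0,"rz": 0,"fingers": 1.0},{"dx": 0,"dy": 0,"dz": 0,"rx": 0,"ry": 0,"rz": 0,"fingers": 1.0},{"dx": 0,"dy": 0,"dz": 0,"rx": 0,"ry": 0,"rz": 0,"fingers": 1.0}]}}

```text
time_s: 3.4
tool_pos: [0.6244, -0.2067, 0.0878]
ee_rot: [0.0, 0.996, 0.089, -0.0]
wrist_force: [-2.6, 0.4, 2.6]
finger_gap: 0.0001
gripper_force: 1.5
```

```bash
python3 -c "
from h import *
st()"
```

```text
t 3.4 rack [0.0005 0.0106 0.0878] toolx yaw 10.27 tilt [-0. -0. -1.] F [-2.5  0.9  2.6] gap 0.0001
```

>>> {"op": "drive_tool", "data": {"deltas": [{"dx": 0,"dy": 0,"dz": 0.002,"rx": 0,"ry": 0,"rz": 0,"fingers": 1.0},{"dx": 0,"dy": 0,"dz": 0.0015,"rx": 0,"ry": 0,"rz": 0,"fingers": 1.0},{"dx": 0,"dy": 0,"dz": 0,"rx": 0,"ry": 0,"rz": 0,"fingers": 1.0},{"dx": 0,"dy": -0.003,"dz": 0,"rx": 0,"ry": 0,"rz": 0,"fingers": 1.0},{"dx": 0,"dy": -0.003,"dz": 0,"rx": 0,"ry": 0,"rz": 0,"fingers": 1.0},{"dx": 0,"dy": -0.004,"dz": 0,"rx": 0,"ry": 0,"rz": 0,"fingers": 1.0},{"dx": 0,"dy": -0.005,"dz": 0,"rx": 0,"ry": 0,"rz": 0,"fingers": 1.0},{"dx": 0,"dy": 0,"dz": 0,"rx": 0,"ry": 0,"rz": 0,"fingers": 1.0}]}}

```text
time_s: 4.2
tool_pos: [0.6216, -0.1909, 0.0841]
ee_rot: [-0.0, 0.996, 0.09, -0.0]
wrist_force: [-3.1, -0.3, 6.0]
finger_gap: -0.0003
gripper_force: 2.9
```

```bash
python3 -c "
from h import *
st()"
```

```text
t 4.2 rack [0.0006 0.0266 0.0841] toolx yaw 10.29 tilt [-0.    -0.001 -1.   ] F [-3.1  0.3  6. ] gap -0.0003
```

>>> {"op": "drive_tool", "data": {"deltas": [{"dx": 0,"dy": -0.01,"dz": 0,"rx": 0,"ry": 0,"rz": 0,"fingers": 1.0},{"dx": 0,"dy": -0.01,"dz": 0,"rx": 0,"ry": 0,"rz": 0,"fingers": 1.0},{"dx": 0,"dy": -0.01,"dz": 0,"rx": 0,"ry": 0,"rz": 0,"fingers": 1.0},{"dx": 0,"dy": -0.01,"dz": 0,"rx": 0,"ry": 0,"rz": 0,"fingers": 1.0},{"dx": 0,"dy": -0.01,"dz": 0,"rx": 0,"ry": 0,"rz": 0,"fingers": 1.0},{"dx": 0,"dy": -0.01,"dz": 0,"rx": 0,"ry": 0,"rz": 0,"fingers": 1.0},{"dx": 0,"dy": -0.01,"dz": 0,"rx": 0,"ry": 0,"rz": 0,"fingers": 1.0},{"dx": 0,"dy": -0.01,"dz": 0,"rx": 0,"ry": 0,"rz": 0,"fingers": 1.0}]}}

```text
time_s: 5.0
tool_pos: [0.6072, -0.1119, 0.084]
ee_rot: [-0.0, 0.996, 0.09, -0.0]
wrist_force: [-2.1, -1.4, 5.6]
finger_gap: -0.0002
gripper_force: 2.9
```

```bash
python3 -c "
from h import *
st()"
```

```text
t 5.0 rack [0.0003 0.1069 0.084 ] toolx yaw 10.3 tilt [-0. -0. -1.] F [-2.3 -1.   5.6] gap -0.0002
```

>>> {"op": "drive_tool", "data": {"deltas": [{"dx": 0,"dy": -0.008,"dz": 0,"rx": 0,"ry": 0,"rz": 0,"fingers": 1.0},{"dx": 0,"dy": -0.008,"dz": 0,"rx": 0,"ry": 0,"rz": 0,"fingers": 1.0},{"dx": 0,"dy": -0.005,"dz": 0,"rx": 0,"ry": 0,"rz": 0,"fingers": 1.0},{"dx": 0,"dy": -0.003,"dz": 0,"rx": 0,"ry": 0,"rz": 0,"fingers": 1.0},{"dx": 0,"dy": -0.002,"dz": 0,"rx": 0,"ry": 0,"rz": 0,"fingers": 1.0},{"dx": 0,"dy": -0.002,"dz": 0,"rx": 0,"ry": 0,"rz": 0,"fingers": 1.0},{"dx": 0,"dy": 0,"dz": 0,"rx": 0,"ry": 0,"rz": 0,"fingers": 1.0},{"dx": 0,"dy": 0,"dz": 0,"rx": 0,"ry": 0,"rz": 0,"fingers": 1.0}]}}

```text
time_s: 5.8
tool_pos: [0.6031, -0.0854, 0.084]
ee_rot: [-0.0, 0.996, 0.089, 0.001]
wrist_force: [0.4, -1.2, 5.2]
finger_gap: 0.0002
gripper_force: 2.5
```

```bash
python3 -c "
from h import *
st()"
```

```text
t 5.8 rack [0.001  0.1338 0.084 ] toolx yaw 10.24 tilt [ 0.001 -0.    -1.   ] F [ 0.2 -1.2  5.2] gap 0.0002
```

>>> {"op": "drive_tool", "data": {"deltas": [{"dx": 0,"dy": -0.002,"dz": 0,"rx": 0,"ry": 0,"rz": 0,"fingers": 1.0},{"dx": 0,"dy": -0.002,"dz": 0,"rx": 0,"ry": 0,"rz": 0,"fingers": 1.0},{"dx": 0,"dy": -0.001,"dz": 0,"rx": 0,"ry": 0,"rz": 0,"fingers": 1.0},{"dx": 0,"dy": -0.001,"dz": 0,"rx": 0,"ry": 0,"rz": 0,"fingers": 1.0},{"dx": 0,"dy": 0,"dz": 0,"rx": 0,"ry": 0,"rz": 0,"fingers": 1.0},{"dx": 0,"dy": 0,"dz": 0,"rx": 0,"ry": 0,"rz": 0,"fingers": 1.0},{"dx": 0,"dy": 0,"dz": 0,"rx": 0,"ry": 0,"rz": 0,"fingers": 1.0},{"dx": 0,"dy": 0,"dz": 0,"rx": 0,"ry": 0,"rz": 0,"fingers": 1.0}]}}

```text
time_s: 6.6
tool_pos: [0.6031, -0.085, 0.0842]
ee_rot: [0.004, 0.996, 0.09, 0.002]
wrist_force: [2.1, -14.9, 2.1]
finger_gap: 0.0002
gripper_force: 9.5
```

```bash
python3 -c "
from h import *
st()"
```

```text
t 6.6 rack [0.001  0.1341 0.0842] toolx yaw 10.35 tilt [ 0.003  0.009 -1.   ] F [ -0.6 -15.1   2.1] gap 0.0002
```

>>> {"op": "drive_tool", "data": {"deltas": [{"dx": 0,"dy": 0.006,"dz": 0,"rx": 0,"ry": 0,"rz": 0,"fingers": 1.0},{"dx": 0,"dy": 0,"dz": -0.03,"rx": 0,"ry": 0,"rz": 0,"fingers": 1.0},{"dx": 0,"dy": 0,"dz": -0.04,"rx": 0,"ry": 0,"rz": 0,"fingers": 1.0},{"dx": -0.03,"dy": 0.02,"dz": -0.01,"rx": 0,"ry": 0,"rz": 0,"fingers": 0.6},{"dx": -0.04,"dy": 0.02,"dz": 0,"rx": 0,"ry": 0,"rz": 0,"fingers": 0.6},{"dx": -0.04,"dy": 0.02,"dz": 0,"rx": 0,"ry": 0,"rz": 0,"fingers": 0.6},{"dx": -0.04,"dy": 0.02,"dz": 0,"rx": 0,"ry": 0,"rz": 0,"fingers": 0.6},{"dx": -0.04,"dy": 0.02,"dz": 0,"rx": 0,"ry": 0,"rz": 0,"fingers": 0.6}]}}

```text
time_s: 7.4
tool_pos: [0.4304, -0.2169, 0.1621]
ee_rot: [-0.002, 0.996, 0.09, -0.001]
wrist_force: [0.4, -0.9, -0.9]
finger_gap: 0.034
gripper_force: 0.0
```

>>> {"op": "drive_tool", "data": {"deltas": [{"dx": -0.04,"dy": 0.01,"dz": 0,"rx": 0,"ry": 0,"rz": 0,"fingers": 0.6},{"dx": -0.03,"dy": 0,"dz": 0,"rx": 0,"ry": 0,"rz": 0,"fingers": 0.6},{"dx": -0.02,"dy": 0,"dz": 0,"rx": 0,"ry": 0,"rz": 0,"fingers": 0.6},{"dx": 0,"dy": 0,"dz": 0,"rx": 0,"ry": 0,"rz": 0,"fingers": 0.6},{"dx": 0,"dy": 0,"dz": 0,"rx": 0,"ry": 0,"rz": 0,"fingers": 0.6},{"dx": 0,"dy": 0,"dz": 0,"rx": 0,"ry": 0,"rz": 0,"fingers": 0.6},{"dx": 0,"dy": 0,"dz": 0,"rx": 0,"ry": 0,"rz": 0,"fingers": 0.6},{"dx": 0,"dy": 0,"dz": 0,"rx": 0,"ry": 0,"rz": 0,"fingers": 0.6}]}}

```text
time_s: 8.2
tool_pos: [0.3473, -0.2435, 0.1637]
ee_rot: [-0.0, 0.996, 0.09, 0.0]
wrist_force: [-0.7, 0.1, -1.2]
finger_gap: 0.0343
gripper_force: 0.0
```

```bash
python3 -c "
from h import *
st(); p,d=snap('top','top2'); W=cloud('top',d); snap('side','side2')
a=cv2.imread('pics/side2.png')[140:400,170:460]; b=cv2.imread('pics/top2.png')[130:390,190:480]
cv2.imwrite('pics/c2.png',np.hstack([cv2.resize(x,(400,359),interpolation=cv2.INTER_CUBIC) for x in(a,b)]))"
```

```text
t 8.2 rack [-0.2788  0.0234  0.1637] toolx yaw 10.33 tilt [ 0. -0. -1.] F [-0.7  0.2 -1.2] gap 0.0343
```

View pics/c2.png

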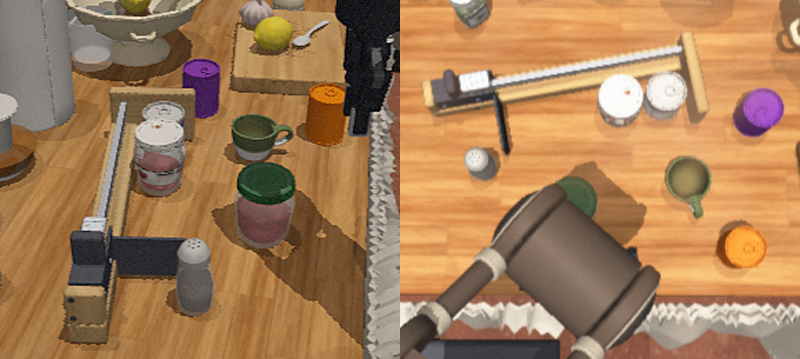

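The stop now sits against the end block (crop 445,90) and the other items are untouched. The lid is the jar's widest part, so I'll tilt the fingertips forward and push low on the glass.

>>> {"op": "drive_tool", "data": {"deltas": [{"dx": 0,"dy": 0.004,"dz": 0.03,"rx": 0,"ry": 0,"rz": 0,"fingers": 0.6},{"dx": 0,"dy": 0,"dz": 0.04,"rx": 0,"ry": 0,"rz": 0,"fingers": 0.6},{"dx": 0,"dy": 0,"dz": 0.04,"rx": 0,"ry": 0,"rz": 0,"fingers": 0.6},{"dx": 0,"dy": 0,"dz": 0.025,"rx": 0,"ry": 0,"rz": 0,"fingers": 0.6},{"dx": 0,"dy": 0,"dz": 0,"rx": 0,"ry": 7.5,"rz": 0,"fingers": 0.6},{"dx": 0,"dy": 0,"dz": 0,"rx": 0,"ry": 7.5,"rz": 0,"fingers": 0.6},{"dx": 0,"dy": 0,"dz": 0,"rx": 0,"ry": 0,"rz": 0,"fingers": 0.6},{"dx": 0,"dy": 0,"dz": 0,"rx": 0,"ry": 0,"rz": 0,"fingers": 0.6}]}}

```text
time_s: 9.1
tool_pos: [0.3474, -0.2462, 0.0282]
ee_rot: [-0.013, 0.99, 0.089, 0.105]
wrist_force: [-0.4, -0.5, 0.5]
finger_gap: 0.034
gripper_force: 0.0
```

```bash
python3 -c "
from h import *
st()"
```

```text
t 9.1 rack [-0.2792  0.0207  0.0282] toolx yaw 10.23 tilt [ 0.21  -0.008 -0.978] F [-0.5 -0.4  0.5] gap 0.034
```

>>> {"op": "drive_tool", "data": {"deltas": [{"dx": 0.0097,"dy": 0,"dz": 0.0026,"rx": 0,"ry": 0,"rz": 0,"fingers": 0.6},{"dx": 0.0097,"dy": 0,"dz": 0.0026,"rx": 0,"ry": 0,"rz": 0,"fingers": 0.6},{"dx": 0.0097,"dy": 0,"dz": 0.0026,"rx": 0,"ry": 0,"rz": 0,"fingers": 0.6},{"dx": 0.0097,"dy": 0,"dz": 0.0026,"rx": 0,"ry": 0,"rz": 0,"fingers": 0.6},{"dx": 0.0077,"dy": 0,"dz": 0.0021,"rx": 0,"ry": 0,"rz": 0,"fingers": 0.6},{"dx": 0.0058,"dy": 0,"dz": 0.0016,"rx": 0,"ry": 0,"rz": 0,"fingers": 0.6},{"dx": 0.0077,"dy": 0,"dz": 0.0021,"rx": 0,"ry": 0,"rz": 0,"fingers": 0.6},{"dx": 0.0077,"dy": 0,"dz": 0.0021,"rx": 0,"ry": 0,"rz": 0,"fingers": 0.6}]}}

```text
time_s: 9.9
tool_pos: [0.4163, -0.2325, 0.0243]
ee_rot: [-0.014, 0.99, 0.09, 0.105]
wrist_force: [-2.4, -0.6, 0.5]
finger_gap: 0.0341
gripper_force: 1.6
```

```bash
cat >> h.py <<'E'
def jar(n,f):
    p,d=snap(n,f); W=cloud(n,d); h=cv2.cvtColor(p,cv2.COLOR_RGB2HSV)
    m=((h[...,0]>60)&(h[...,0]<90)&(h[...,1]>90)&(W[...,2]>.065)&(W[...,2]<.1)).astype(np.uint8)
    k,l,s,c=cv2.connectedComponentsWithStats(m)
    for i in range(1,k):
        if s[i,4]>60:
            P=rack(W[l==i]); P=P[P[:,2]>.079]; print('jar',s[i,4],P.min(0).round(4),P.max(0).round(4))
E
python3 -c "
from h import *
st();jar('side','side3');jar('top','top3')"
```

```text
t 9.9 rack [-0.2089  0.022   0.0243] toolx yaw 10.34 tilt [ 0.21  -0.009 -0.978] F [-2.5 -0.2  0.5] gap 0.0341
jar 333 [-0.2049 -0.0101  0.079 ] [-0.1388  0.0587  0.0867]
jar 334 [-0.1948 -0.0019  0.0802] [-0.1484  0.0455  0.0861]
```

>>> {"op": "drive_tool", "data": {"deltas": [{"dx": 0.0088,"dy": 0,"dz": 0.0015,"rx": 0,"ry": 0,"rz": 0,"fingers": 0.6},{"dx": 0.0088,"dy": 0,"dz": 0.0015,"rx": 0,"ry": 0,"rz": 0,"fingers": 0.6},{"dx": 0.0088,"dy": 0,"dz": 0.0015,"rx": 0,"ry": 0,"rz": 0,"fingers": 0.6},{"dx": 0.0088,"dy": 0,"dz": 0.0015,"rx": 0,"ry": 0,"rz": 0,"fingers": 0.6},{"dx": 0.0088,"dy": 0,"dz": 0.0018,"rx": 0,"ry": 0,"rz": 0,"fingers": 0.6},{"dx": 0.0088,"dy": 0,"dz": 0.0018,"rx": 0,"ry": 0,"rz": 0,"fingers": 0.6},{"dx": 0.0088,"dy": 0,"dz": 0.0018,"rx": 0,"ry": 0,"rz": 0,"fingers": 0.6},{"dx": 0.0088,"dy": 0,"dz": 0.0018,"rx": 0,"ry": 0,"rz": 0,"fingers": 0.6}]}}

```text
time_s: 10.8
tool_pos: [0.4875, -0.2198, 0.0264]
ee_rot: [-0.014, 0.99, 0.09, 0.105]
wrist_force: [-2.4, -0.7, -0.4]
finger_gap: 0.0343
gripper_force: 0.9
```

```bash
python3 -c "
from h import *
st();jar('side','side4')"
```

```text
t 10.8 rack [-0.1366  0.0219  0.0264] toolx yaw 10.34 tilt [ 0.211 -0.008 -0.977] F [-2.5 -0.3 -0.4] gap 0.0343
jar 281 [-0.1294 -0.0098  0.0791] [-0.0657  0.0582  0.0883]
jar 347 [-0.1212 -0.0007  0.0809] [-0.0728  0.0472  0.0867]
```

>>> {"op": "drive_tool", "data": {"deltas": [{"dx": 0.0088,"dy": 0,"dz": 0.0018,"rx": 0,"ry": 0,"rz": 0,"fingers": 0.6},{"dx": 0.0088,"dy": 0,"dz": 0.0018,"rx": 0,"ry": 0,"rz": 0,"fingers": 0.6},{"dx": 0.0068,"dy": 0,"dz": 0.0014,"rx": 0,"ry": 0,"rz": 0,"fingers": 0.6},{"dx": 0.0048,"dy": 0,"dz": 0.001,"rx": 0,"ry": 0,"rz": 0,"fingers": 0.6},{"dx": 0.0029,"dy": 0,"dz": 0.0006,"rx": 0,"ry": 0,"rz": 0,"fingers": 0.6},{"dx": 0.002,"dy": 0,"dz": 0.0004,"rx": 0,"ry": 0,"rz": 0,"fingers": 0.6},{"dx": 0,"dy": 0,"dz": 0,"rx": 0,"ry": 0,"rz": 0,"fingers": 0.6},{"dx": 0,"dy": 0,"dz": 0,"rx": 0,"ry": 0,"rz": 0,"fingers": 0.6}]}}

```text
time_s: 11.65
tool_pos: [0.5208, -0.2137, 0.0268]
ee_rot: [-0.014, 0.99, 0.09, 0.105]
wrist_force: [-1.3, -0.1, -1.8]
finger_gap: 0.0342
gripper_force: 0.6
```

```bash
python3 -c "
from h import *
st();jar('side','side5')"
```

```text
t 11.65 rack [-0.1027  0.022   0.0268] toolx yaw 10.33 tilt [ 0.211 -0.008 -0.977] F [-1.3  0.2 -1.8] gap 0.0342
jar 279 [-0.0975 -0.0083  0.0791] [-0.0315  0.0596  0.0866]
jar 358 [-0.0862 -0.0022  0.081 ] [-0.0405  0.0473  0.086 ]
```

>>> {"op": "drive_tool", "data": {"deltas": [{"dx": 0.003,"dy": 0,"dz": 0.0006,"rx": 0,"ry": 0,"rz": 0,"fingers": 0.6},{"dx": 0.002,"dy": 0,"dz": 0.0004,"rx": 0,"ry": 0,"rz": 0,"fingers": 0.6},{"dx": 0,"dy": 0,"dz": 0,"rx": 0,"ry": 0,"rz": 0,"fingers": 0.6},{"dx": 0,"dy": 0,"dz": 0,"rx": 0,"ry": 0,"rz": 0,"fingers": 0.6},{"dx": 0,"dy": 0,"dz": 0,"rx": 0,"ry": 0,"rz": 0,"fingers": 0.6},{"dx": -0.01,"dy": 0,"dz": -0.0021,"rx": 0,"ry": 0,"rz": 0,"fingers": 0.6},{"dx": -0.02,"dy": 0,"dz": -0.0042,"rx": 0,"ry": 0,"rz": 0,"fingers": 0.6},{"dx": -0.03,"dy": 0,"dz": -0.0063,"rx": 0,"ry": 0,"rz": 0,"fingers": 0.6}]}}

```text
time_s: 12.5
tool_pos: [0.4667, -0.2248, 0.0275]
ee_rot: [-0.013, 0.99, 0.091, 0.107]
wrist_force: [0.2, -0.3, 0.4]
finger_gap: 0.0341
gripper_force: 0.0
```

>>> {"op": "drive_tool", "data": {"deltas": [{"dx": -0.02,"dy": 0,"dz": -0.005,"rx": 0,"ry": 0,"rz": 0,"fingers": 0.6},{"dx": 0,"dy": 0,"dz": 0,"rx": 0,"ry": -6,"rz": 0,"fingers": 0.6},{"dx": 0,"dy": 0,"dz": 0,"rx": 0,"ry": -6.1,"rz": 0,"fingers": 0.6},{"dx": 0,"dy": 0,"dz": -0.04,"rx": 0,"ry": 0,"rz": 0,"fingers": 1.0},{"dx": 0,"dy": 0,"dz": -0.04,"rx": 0,"ry": 0,"rz": 0,"fingers": 1.0},{"dx": 0,"dy": 0,"dz": -0.05,"rx": 0,"ry": 0,"rz": 0,"fingers": 1.0},{"dx": 0,"dy": 0,"dz": 0,"rx": 0,"ry": 0,"rz": 0,"fingers": 1.0},{"dx": 0,"dy": 0,"dz": 0,"rx": 0,"ry": 0,"rz": 0,"fingers": 1.0}]}}

```text
time_s: 13.3
tool_pos: [0.4465, -0.2296, 0.1592]
ee_rot: [-0.003, 0.996, 0.091, 0.003]
wrist_force: [-0.2, -0.9, 0.3]
finger_gap: -0.0003
gripper_force: 0.0
```

```bash
python3 -c "
from h import *
st();jar('side','side6');jar('top','top6')
a=cv2.imread('pics/side6.png')[140:400,170:460]; b=cv2.imread('pics/top6.png')[130:390,190:480]
cv2.imwrite('pics/c6.png',np.hstack([cv2.resize(x,(400,359),interpolation=cv2.INTER_CUBIC) for x in(a,b)]))"
```

```text
t 13.3 rack [-0.1787  0.0195  0.1592] toolx yaw 10.42 tilt [ 0.006 -0.005 -1.   ] F [-0.4 -0.8  0.3] gap -0.0003
jar 312 [-0.0927 -0.0103  0.0791] [-0.0282  0.0579  0.0859]
jar 356 [-0.0842 -0.003   0.0809] [-0.036   0.0476  0.0856]
```

View pics/c6.png

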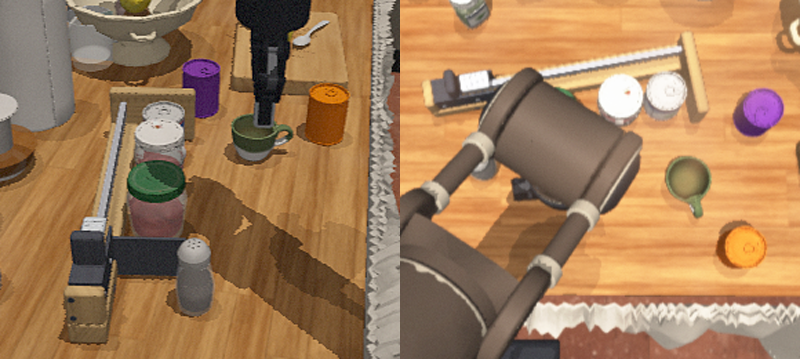

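The side crop shows the green jar standing in the gap at (157,200), in line with the row and with the stop fully back. Next I go to the left side of the thumb post.

>>> {"op": "drive_tool", "data": {"deltas": [{"dx": 0.03,"dy": -0.03,"dz": 0,"rx": 0,"ry": 0,"rz": 0,"fingers": 1.0},{"dx": 0.04,"dy": -0.035,"dz": 0,"rx": 0,"ry": 0,"rz": 0,"fingers": 1.0},{"dx": 0.04,"dy": -0.035,"dz": 0,"rx": 0,"ry": 0,"rz": 0,"fingers": 1.0},{"dx": 0.04,"dy": -0.035,"dz": 0,"rx": 0,"ry": 0,"rz": 0,"fingers": 1.0},{"dx": 0.029,"dy": -0.032,"dz": 0,"rx": 0,"ry": 0,"rz": 0,"fingers": 1.0},{"dx": 0,"dy": 0,"dz": 0,"rx": 0,"ry": 0,"rz": 0,"fingers": 1.0},{"dx": 0,"dy": 0,"dz": 0,"rx": 0,"ry": 0,"rz": 0,"fingers": 1.0},{"dx": 0,"dy": 0,"dz": 0,"rx": 0,"ry": 0,"rz": 0,"fingers": 1.0}]}}

```text
time_s: 14.2
tool_pos: [0.5835, -0.04, 0.157]
ee_rot: [-0.004, 0.996, 0.091, -0.001]
wrist_force: [0.1, -0.9, -0.4]
finger_gap: 0.0001
gripper_force: 0.0
```

```bash
python3 -c "
from h import *
st()"
```

```text
t 14.2 rack [-0.0102  0.1819  0.157 ] toolx yaw 10.41 tilt [-0.002 -0.009 -1.   ] F [-0.1 -0.9 -0.4] gap 0.0001
```

>>> {"op": "drive_tool", "data": {"deltas": [{"dx": 0.009,"dy": -0.004,"dz": 0.01,"rx": 0,"ry": 0,"rz": 0,"fingers": 1.0},{"dx": 0,"dy": 0,"dz": 0.02,"rx": 0,"ry": 0,"rz": 0,"fingers": 1.0},{"dx": 0,"dy": 0,"dz": 0.015,"rx": 0,"ry": 0,"rz": 0,"fingers": 1.0},{"dx": 0,"dy": 0,"dz": 0.015,"rx": 0,"ry": 0,"rz": 0,"fingers": 1.0},{"dx": 0,"dy": 0,"dz": 0.01,"rx": 0,"ry": 0,"rz": 0,"fingers": 1.0},{"dx": 0,"dy": 0,"dz": 0,"rx": 0,"ry": 0,"rz": 0,"fingers": 1.0},{"dx": 0,"dy": 0,"dz": 0,"rx": 0,"ry": 0,"rz": 0,"fingers": 1.0},{"dx": 0,"dy": 0,"dz": 0,"rx": 0,"ry": 0,"rz": 0,"fingers": 1.0}]}}

```text
time_s: 15.0
tool_pos: [0.5944, -0.0335, 0.0898]
ee_rot: [-0.004, 0.996, 0.091, 0.001]
wrist_force: [0.3, -0.2, 0.2]
finger_gap: 0.0001
gripper_force: 0.0
```

```bash
python3 -c "
from h import *
st()"
```

```text
t 15.0 rack [0.0016 0.1864 0.0898] toolx yaw 10.43 tilt [ 0.004 -0.007 -1.   ] F [ 0.2 -0.2  0.2] gap 0.0001
```

>>> {"op": "drive_tool", "data": {"deltas": [{"dx": 0,"dy": 0.006,"dz": 0,"rx": 0,"ry": 0,"rz": 0,"fingers": 1.0},{"dx": 0,"dy": 0.006,"dz": 0,"rx": 0,"ry": 0,"rz": 0,"fingers": 1.0},{"dx": 0,"dy": 0.006,"dz": 0,"rx": 0,"ry": 0,"rz": 0,"fingers": 1.0},{"dx": 0,"dy": 0.006,"dz": 0,"rx": 0,"ry": 0,"rz": 0,"fingers": 1.0},{"dx": 0,"dy": 0.006,"dz": 0,"rx": 0,"ry": 0,"rz": 0,"fingers": 1.0},{"dx": 0,"dy": 0.006,"dz": 0,"rx": 0,"ry": 0,"rz": 0,"fingers": 1.0},{"dx": 0,"dy": 0.006,"dz": 0,"rx": 0,"ry": 0,"rz": 0,"fingers": 1.0},{"dx": 0,"dy": 0.004,"dz": 0,"rx": 0,"ry": 0,"rz": 0,"fingers": 1.0}]}}

```text
time_s: 15.8
tool_pos: [0.6021, -0.0785, 0.0888]
ee_rot: [-0.005, 0.996, 0.09, 0.001]
wrist_force: [-0.8, 6.8, 2.9]
finger_gap: -0.0001
gripper_force: 3.2
```

```bash
python3 -c "
from h import *
st()"
```

```text
t 15.8 rack [0.0013 0.1407 0.0888] toolx yaw 10.38 tilt [ 0.002 -0.009 -1.   ] F [0.4 6.9 2.9] gap -0.0001
```

Next, on to about 0.108.

>>> {"op": "drive_tool", "data": {"deltas": [{"dx": 0,"dy": 0.004,"dz": 0,"rx": 0,"ry": 0,"rz": 0,"fingers": 1.0},{"dx": 0,"dy": 0.004,"dz": 0,"rx": 0,"ry": 0,"rz": 0,"fingers": 1.0},{"dx": 0,"dy": 0.004,"dz": 0,"rx": 0,"ry": 0,"rz": 0,"fingers": 1.0},{"dx": 0,"dy": 0.004,"dz": 0,"rx": 0,"ry": 0,"rz": 0,"fingers": 1.0},{"dx": 0,"dy": 0.004,"dz": 0,"rx": 0,"ry": 0,"rz": 0,"fingers": 1.0},{"dx": 0,"dy": 0.004,"dz": 0,"rx": 0,"ry": 0,"rz": 0,"fingers": 1.0},{"dx": 0,"dy": 0.004,"dz": 0,"rx": 0,"ry": 0,"rz": 0,"fingers": 1.0},{"dx": 0,"dy": 0.004,"dz": 0,"rx": 0,"ry": 0,"rz": 0,"fingers": 1.0}]}}

```text
time_s: 16.6
tool_pos: [0.6077, -0.1091, 0.0884]
ee_rot: [-0.005, 0.996, 0.091, 0.0]
wrist_force: [-1.1, 9.1, 4.8]
finger_gap: -0.0001
gripper_force: 4.5
```

```bash
python3 -c "
from h import *
st();jar('side','side7')"
```

```text
t 16.6 rack [0.0013 0.1096 0.0884] toolx yaw 10.4 tilt [ 0.002 -0.01  -1.   ] F [0.5 9.2 4.8] gap -0.0001
jar 286 [-0.0933 -0.0333  0.079 ] [-0.0284  0.0321  0.0859]
jar 352 [-0.0831 -0.0282  0.0809] [-0.0367  0.0206  0.0859]
```

>>> {"op": "drive_tool", "data": {"deltas": [{"dx": 0,"dy": 0.002,"dz": 0,"rx": 0,"ry": 0,"rz": 0,"fingers": 1.0},{"dx": 0,"dy": 0.002,"dz": 0,"rx": 0,"ry": 0,"rz": 0,"fingers": 1.0},{"dx": 0,"dy": 0.002,"dz": 0,"rx": 0,"ry": 0,"rz": 0,"fingers": 1.0},{"dx": 0,"dy": 0.001,"dz": 0,"rx": 0,"ry": 0,"rz": 0,"fingers": 1.0},{"dx": 0,"dy": 0,"dz": 0,"rx": 0,"ry": 0,"rz": 0,"fingers": 1.0},{"dx": 0,"dy": 0,"dz": 0,"rx": 0,"ry": 0,"rz": 0,"fingers": 1.0},{"dx": 0,"dy": 0,"dz": 0,"rx": 0,"ry": 0,"rz": 0,"fingers": 1.0},{"dx": 0,"dy": 0,"dz": 0,"rx": 0,"ry": 0,"rz": 0,"fingers": 1.0}]}}

```text
time_s: 17.45
tool_pos: [0.6089, -0.1157, 0.0884]
ee_rot: [-0.005, 0.996, 0.091, 0.0]
wrist_force: [0.2, 7.7, 4.4]
finger_gap: -0.0001
gripper_force: 3.7
```

```bash
python3 -c "
from h import *
st()"
```

```text
t 17.45 rack [0.0013 0.1029 0.0884] toolx yaw 10.4 tilt [ 0.002 -0.01  -1.   ] F [1.5 7.5 4.4] gap -0.0001
```

>>> {"op": "drive_tool", "data": {"deltas": [{"dx": 0,"dy": 0.001,"dz": 0,"rx": 0,"ry": 0,"rz": 0,"fingers": 1.0},{"dx": 0,"dy": 0.001,"dz": 0,"rx": 0,"ry": 0,"rz": 0,"fingers": 1.0},{"dx": 0,"dy": 0.001,"dz": 0,"rx": 0,"ry": 0,"rz": 0,"fingers": 1.0},{"dx": 0,"dy": 0,"dz": 0,"rx": 0,"ry": 0,"rz": 0,"fingers": 1.0},{"dx": 0,"dy": 0,"dz": 0,"rx": 0,"ry": 0,"rz": 0,"fingers": 1.0},{"dx": 0,"dy": 0,"dz": 0,"rx": 0,"ry": 0,"rz": 0,"fingers": 1.0},{"dx": 0,"dy": 0,"dz": 0,"rx": 0,"ry": 0,"rz": 0,"fingers": 1.0},{"dx": 0,"dy": 0,"dz": 0,"rx": 0,"ry": 0,"rz": 0,"fingers": 1.0}]}}

```text
time_s: 18.25
tool_pos: [0.6093, -0.1181, 0.0884]
ee_rot: [-0.006, 0.996, 0.091, 0.0]
wrist_force: [-0.2, 9.0, 4.3]
finger_gap: -0.0002
gripper_force: 4.5
```

```bash
python3 -c "
from h import *
st()"
```

```text
t 18.25 rack [0.0014 0.1005 0.0884] toolx yaw 10.4 tilt [ 0.002 -0.012 -1.   ] F [1.4 8.9 4.3] gap -0.0002
```

>>> {"op": "drive_tool", "data": {"deltas": [{"dx": 0,"dy": 0.001,"dz": 0,"rx": 0,"ry": 0,"rz": 0,"fingers": 1.0},{"dx": 0,"dy": 0.001,"dz": 0,"rx": 0,"ry": 0,"rz": 0,"fingers": 1.0},{"dx": 0,"dy": 0,"dz": 0,"rx": 0,"ry": 0,"rz": 0,"fingers": 1.0},{"dx": 0,"dy": 0,"dz": 0,"rx": 0,"ry": 0,"rz": 0,"fingers": 1.0},{"dx": 0,"dy": 0,"dz": 0,"rx": 0,"ry": 0,"rz": 0,"fingers": 1.0},{"dx": 0,"dy": 0,"dz": 0,"rx": 0,"ry": 0,"rz": 0,"fingers": 1.0},{"dx": 0,"dy": 0,"dz": 0,"rx": 0,"ry": 0,"rz": 0,"fingers": 1.0},{"dx": 0,"dy": 0,"dz": 0,"rx": 0,"ry": 0,"rz": 0,"fingers": 1.0}]}}

```text
time_s: 19.05
tool_pos: [0.6099, -0.1209, 0.0884]
ee_rot: [-0.005, 0.996, 0.091, 0.001]
wrist_force: [0.6, 7.0, 4.1]
finger_gap: -0.0
gripper_force: 3.4
```

```bash
python3 -c "
from h import *
st()"
```

```text
t 19.05 rack [0.0014 0.0976 0.0884] toolx yaw 10.41 tilt [ 0.002 -0.01  -1.   ] F [1.9 6.8 4.1] gap -0.0
```

>>> {"op": "drive_tool", "data": {"deltas": [{"dx": 0,"dy": -0.005,"dz": 0,"rx": 0,"ry": 0,"rz": 0,"fingers": 1.0},{"dx": 0,"dy": -0.005,"dz": 0,"rx": 0,"ry": 0,"rz": 0,"fingers": 1.0},{"dx": 0,"dy": 0,"dz": -0.03,"rx": 0,"ry": 0,"rz": 0,"fingers": 1.0},{"dx": 0,"dy": 0,"dz": -0.04,"rx": 0,"ry": 0,"rz": 0,"fingers": 1.0},{"dx": 0,"dy": -0.03,"dz": -0.03,"rx": 0,"ry": 0,"rz": 0,"fingers": 1.0},{"dx": -0.04,"dy": -0.03,"dz": 0,"rx": 0,"ry": 0,"rz": 0,"fingers": 1.0},{"dx": -0.04,"dy": -0.03,"dz": 0,"rx": 0,"ry": 0,"rz": 0,"fingers": 1.0},{"dx": -0.04,"dy": -0.03,"dz": 0,"rx": 0,"ry": 0,"rz": 0,"fingers": 1.0}]}}

```text
time_s: 19.85
tool_pos: [0.4666, -0.0165, 0.1888]
ee_rot: [-0.003, 0.996, 0.091, 0.0]
wrist_force: [-0.3, 1.2, 0.5]
finger_gap: -0.0
gripper_force: 0.0
```

>>> {"op": "drive_tool", "data": {"deltas": [{"dx": -0.04,"dy": 0,"dz": 0,"rx": 0,"ry": 0,"rz": 0,"fingers": 1.0},{"dx": -0.04,"dy": 0,"dz": 0,"rx": 0,"ry": 0,"rz": 0,"fingers": 1.0},{"dx": -0.03,"dy": 0,"dz": 0,"rx": 0,"ry": 0,"rz": 0,"fingers": 1.0},{"dx": 0,"dy": 0,"dz": 0,"rx": 0,"ry": 0,"rz": 0,"fingers": 1.0},{"dx": 0,"dy": 0,"dz": 0,"rx": 0,"ry": 0,"rz": 0,"fingers": 1.0},{"dx": 0,"dy": 0,"dz": 0,"rx": 0,"ry": 0,"rz": 0,"fingers": 1.0},{"dx": 0,"dy": 0,"dz": 0,"rx": 0,"ry": 0,"rz": 0,"fingers": 1.0},{"dx": 0,"dy": 0,"dz": 0,"rx": 0,"ry": 0,"rz": 0,"fingers": 1.0}]}}

```text
time_s: 20.65
tool_pos: [0.3608, -0.0366, 0.1889]
ee_rot: [-0.004, 0.996, 0.091, 0.0]
wrist_force: [0.2, 0.1, 0.4]
finger_gap: -0.0003
gripper_force: 0.0
```

```bash
python3 -c "
from h import *
st();jar('side','side8');jar('top','top8')
d=np.load('pics/top8.npy');W=rack(cloud('top',d).reshape(-1,3)).reshape(480,640,3)
def c(n,z0,z1,x0,x1,y0,y1):
    P=W[(W[...,2]>z0)&(W[...,2]<z1)&(W[...,0]>x0)&(W[...,0]<x1)&(W[...,1]>y0)&(W[...,1]<y1)]
    if len(P): print(n,len(P),P.mean(0).round(4),P.min(0).round(4),P.max(0).round(4))
c('post',.105,.118,-.03,.03,-.05,.2); c('button',.086,.096,-.012,.02,-.05,.2)
c('white',.08,.092,-.1,-.022,-.11,-.038); c('tin',.066,.0745,-.085,-.03,-.168,-.112);c('jaw',.055,.064,-.1,-.04,-.03,.12)
a=cv2.imread('pics/side8.png')[140:400,170:460]; b=cv2.imread('pics/top8.png')[130:390,190:480]
cv2.imwrite('pics/c8.png',np.hstack([cv2.resize(x,(400,359),interpolation=cv2.INTER_CUBIC) for x in(a,b)]))"
```

```text
t 20.65 rack [-0.2288  0.2247  0.1889] toolx yaw 10.46 tilt [ 0.002 -0.008 -1.   ] F [0.2 0.1 0.4] gap -0.0003
jar 284 [-0.0977 -0.0462  0.0791] [-0.0339  0.0208  0.0863]
jar 315 [-0.0886 -0.0386  0.0807] [-0.0413  0.0084  0.0863]
jar 80 [-0.0634 -0.0191  0.0795] [-0.0413  0.0065  0.0887]
post 126 [-0.001   0.0765  0.1112] [-0.0168  0.0698  0.1051] [0.0175 0.0839 0.1171]
button 226 [-0.0003  0.0463  0.0889] [-0.012   0.0261  0.086 ] [0.012  0.0699 0.0946]
white 918 [-0.0598 -0.0761  0.084 ] [-0.0899 -0.11    0.08  ] [-0.0273 -0.038   0.0894]
tin 601 [-0.0566 -0.141   0.0692] [-0.0845 -0.168   0.066 ] [-0.0301 -0.1137  0.0744]
jaw 155 [-0.0787  0.0117  0.0593] [-0.0999 -0.0296  0.055 ] [-0.0414  0.0263  0.0637]
```

View pics/c8.png

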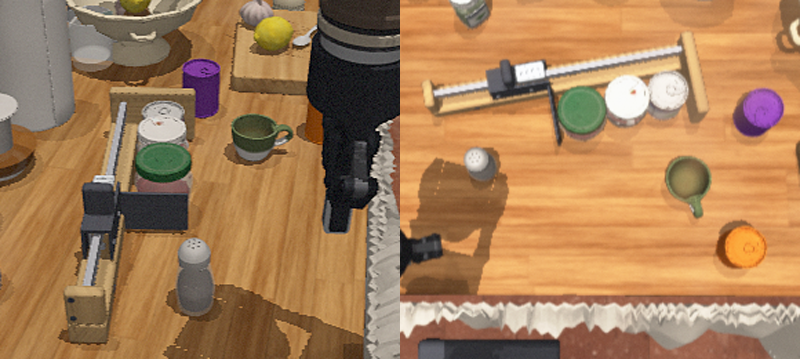

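All three stand close together in line, from the green jar at (582,110) to the tin at (667,92), with the jaw against the green jar. end_stop is about 0.072, the salt and cup have not moved, and the robot is clear.

```bash
python3 -c "
from plant import bot
print(bot.close_job())"
```

```text
the job is handed in; nothing more can be done
None
```

The job is handed in, verdict not shown: the green-lidded jar stands in line beside the other two, and the stop is closed on all three at about 0.072 m by camera measurement.

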